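Dial open the lamp-key safe

TASK

Open the green key safe on the lamp-room shelf: roll its three thumbwheels until 4, 7, 2 stands at the red index marks (read left to right from the robot's side), then slide the black catch to the left until the sprung steel flap flies up and stays open. Only light finger pressure on the safe (it is worn, never lean on it or force it), leave the three digits standing on the code, and do not disturb anything lying about.

Things in the scene. Friction and masses are not known exactly. Their poses are not given: they have to be found in the camera images.
- safe: Green steel key safe, fixed, 200 (x) x 240 (y) x 75 mm high. Origin: centre of its underside, on the table; x points from its front (robot) side to its back, y to the left, z up. Its flat top plate, 75 mm up, carries the row of thumbwheels (axles at x = -60 mm), the black catch (x = -4) and the steel flap (x = 37 to 94, hinge at the back), and is bare between them.
- wheel_1_window (a point): On the top plate's surface, straight above the axle of the left thumbwheel (safe frame x -60, y +38, z 75 mm); axes as the safe's. Each wheel's crown stands somewhere from 4 to 12 mm above this plate, each at its own height (the modules are clamped high or low in the case): not measured, find it by touch. Fixed bars 2 mm lower than its crown flank each wheel and bear the red marks.
- wheel_2_window (a point): The same for the middle thumbwheel (x -60, y 0, z 75 mm).
- wheel_3_window (a point): The same for the right thumbwheel (x -60, y -38, z 75 mm).
- wheel_1 (a joint): Left thumbwheel, rad: digit x 0.6283 (plus or minus whole turns) when that digit is on top at the red marks; 4 is 2.513. Black drum, 32 mm diameter, 14 mm wide, smooth rim (highest along its middle), white digits 0 to 9, axle along the safe's y, turns round and round. Rolling its top away from the robot (safe's +x) makes value and digit grow; one digit is 10.05 mm of rim. Rigid under pressure.
- wheel_2 (a joint): Middle thumbwheel, as wheel_1 (7 is 4.398). Ten clicks per turn hold each wheel with about 2 N at the rim, so a fingertip must press on the crown with some 6 to 10 N while it moves along the safe's x (it may slip a little; friction varies). Let go, a wheel snaps to the nearest digit.
- wheel_3 (a joint): Right thumbwheel, as wheel_1 (2 is 1.257).
- catch (a joint): Slide of the black catch, m: 0 at rest, 0.015 fully to the left (the safe's +y). A spring brings it back (1.5 N at rest, 2.4 N at the end). With any wheel off its code digit it stops dead after about 1 mm; forcing it is a fault. With the code set it lets the flap go at about 9 to 10 mm.
- catch_knob (a point): Centre of the top face of the catch's black knob: 12 (x) x 18 (y) x 14 mm high, its top 16 mm above the top plate, standing over a steel tongue 10 mm wide that reaches 39 mm back (+x) from the knob's centre, over the flap's tab. Axes as the safe's. Push it from its right (-y) side.
- flap (a joint): Steel flap over the key slot, hinged at the back, rad: 0 shut, 1.35 fully open (up). A spring flies it open once the catch lets go; it is 57 mm long from the hinge, with an 8 mm wide tab in the middle of its front edge that the catch's tongue holds down, and sweeps upward over the rear part of the safe.
- flap_edge (a point): Middle of the flap's front edge, 57 mm from its hinge.
- oiler: Bystander: tin lamp oiler cup with a spout, 66 mm across, 107 mm high, stands beside the safe. Origin under its centre.
- lamp_head: Bystander: black bakelite cap-lamp head, 75 mm across, 45 mm high. Origin under its centre.
- tally: Bystander: nickel tally disc, 32 mm across, 4 mm thick, lying on the safe's top plate at its left edge. Origin under its centre.
- lens: Bystander: glass lens, 62 mm across, 10 mm thick. Origin under its centre.
- battery: Bystander: black lamp battery pack, 75 x 105 x 56 mm. Origin under its centre.
- screwdriver: Bystander: screwdriver 190 mm long, lying flat.
- tin: Bystander: flat tin, 73 mm across, 34 mm high. Origin under its centre.

How it is judged:
By the outcome, as a careful person would: the job done as asked, in the order asked, and still so for the second after the job is handed in, with the robot touching nothing.
It also fails if it takes over 72 s, if anything falls off the work surface, if the arm or the gripper's body presses on something with over 40 N, if the wrist force passes 120 N, or if a joint passes its speed limit or range.

ROBOT

A 6-joint arm with a two-finger parallel gripper is mounted at the origin on the work surface. World frame = base frame: x ahead of the robot, y to its left, z up, the work surface at z = 0. Lengths are in m, angles in rad, forces in N, time in s.
With the tool pointing down it reaches from about 0.325 to 1 m from the base axis. Payload 5.1 kg.
Tool frame: the origin (TCP) lies midway between the tips of the shut fingers; the grasp point (between the pads) lies 19 mm behind it; x points along the fingers, y is the direction in which the jaws open and shut, and the axes are right-handed (so a half turn about x gives the same grasp; the last joint's range is limited). The gripper opens to 85 mm and grips with 20 to 120 N. Pads are 22 mm wide; open, the fingers measure 114 mm over their backs; the gripper's body (76 mm by 85 mm) begins 54 mm behind the grasp point. The pads swing forward as they close: fully open they stand 13 mm farther back than shut.
Start: joints at [-0.083, 0.124, 1.65, -0, 1.367, -0.083], TCP at [0.65, -0, 0.201] pointing down, gripper open.
Joint ranges: [-2.61, 2.61], [-1.02, 2.33], [0.03, 2.71], [-1.35, 4.49], [0.32, 2.68], [-2.91, 2.91]. Speed limits (rad/s): [2.57, 2.57, 3.14, 3.14, 3.14, 3.14].

INTERFACE

Orientations are given as a unit quaternion [w, x, y, z].
In Python, from plant import readout, imaging, ctrl, models gives the robot as it stands.
- The arm moves only by the tool arm_command, never from a script. Its argument "targets" is text: rows parted by semicolons, each of 5 numbers parted by spaces: the shift along the tool's x, y, z in mm, then the turn about the tool's x in degrees, then the finger opening in mm, from 0 to 85.4. A call has exactly 5 rows; each row shifts and turns the pose as measured when the row begins, along the tool's axes as they then stand; what a row does not reach is not made up. A row lasts 1/10 s, in which the tool goes at most 50 mm and 8.59 degrees, less where a joint would pass 70% of its speed; a pose out of reach is approached as far as the arm can. A call is refused whole if a number of a shift passes 50 or a number of a turn 8.59, either way. A call with a gripper value outside its range is refused whole. The fingers move at their own pace and stop on an object; "grip_force" is the grip in N (left out, the last holds). Time passes only in rows, so rows that do not move let the fingers close, or fill a call up. It gives the time, the measured TCP pose, the force and the opening at its end, in the units of the state.
- readout.get_obs(): the state, without advancing time (a new reading comes with each control period).
- imaging.get_image(name): name is "scene" or "side" or "wrist"; returns (picture, depth): 480x640x3 uint8, blue, green, red; 480x640 float32, m along the optical axis (not along the pixel's ray), 0 where there is no reading.
- imaging.camera_params(name): a dict with "mtx" (3x3 intrinsics, pixels), "R" (3x3) and "t" (3): a world point X has camera coordinates R X + t. Camera axes: x right, y down, z forward; pixel columns grow to the right and rows downward; lengths in m; the calibration is good to about 2 mm. A picture is of the moment at which its call begins: read the wrist's pose just before it. camera_params takes no time and is no camera call; for the wrist camera it gives the pose at the moment of the call.
- ctrl.job_done(): hands the job in, once; it reports no verdict.
Trained networks look in the newest picture that a camera, given by its name, has taken for a name from the list of things; names that differ only in an ending like _2 or _b are one class to them, and where a whole thing is asked for, a point or a joint stands for the part that bears it (a point fixed in the world has none). Each returns a list of dicts, best first, with "confidence" (0 to 1); they miss things now and then, are a little off and sometimes report something else, mostly with a low value. They report only what shows in the picture. A call takes as long as a camera call.
- models.recognise(camera, label): "point" ([x, y, z] in m, in world coordinates, good to about 4 mm: the middle of the surface that is visible of it).
The state is a dict: "time": time; "joints": joint angles; "qvel": joint speeds; "tau": joint torques, N m; "tool_pos": TCP position; "tool_rot": TCP orientation; "force": force on the tool from outside, world axes, zero at the start; "wrist_torque": the same for the moment, N m; "finger_gap": finger opening in m.
Only numpy, scipy, OpenCV 4.12 (cv2) and the standard library are available. Lean on these libraries where they do the work, as an engineer would, in place of code of your own. Each camera call takes 0.05 s, during which the arm holds its last target.

## Working session

There is one attempt and no reset: what is moved stays moved. The work goes in short steps, Python scripts to look and compute and a tool call to move; the robot and the scene stay as the last step left them, time stands still between calls to the robot, and variables do not carry over. Pictures are saved under pics/ and viewed, and the job is handed in when it is done.

Besides the shell and the picture viewer there is one more tool, called by a JSON object that holds its "fn" and its "kwargs". arm_command: Moves the arm, as the interface text tells. Its arguments: {"type":"object","properties":{"targets":{"type":"string"},"grip_force":{"type":"number"}},"required":["targets"]}

```bash
ls; mkdir -p pics; python3 - <<'E'
from plant import readout, imaging
import cv2
o=readout.get_obs()
print({k:(v if not hasattr(v,'round') else v) for k,v in o.items()})
for n in ["scene","wrist"]:
    p,d=imaging.get_image(n); cv2.imwrite(f"pics/{n}0.png",p)
    c=imaging.camera_params(n); print(n,c)
E
```

```text
pics
{'time': 0.0, 'joints': array([-8.25811605e-02,  1.24498511e-01,  1.65167106e+00,  1.37548010e-05,
        1.36750320e+00, -8.26344395e-02]), 'qvel': array([ 0.00171275, -0.00071143,  0.00029244,  0.00039541,  0.00022322,
        0.00084414]), 'tau': array([ 3.96925461e-04, -4.23608243e+01, -3.65454090e+01,  2.94756808e-05,
        6.89593100e-03,  2.82237529e-06]), 'tool_pos': array([6.49327152e-01, 4.30016869e-05, 1.99859094e-01]), 'tool_rot': array([ 0.49944811,  0.49951539,  0.50057659, -0.50045882]), 'force': array([-0.39540173,  0.3967488 ,  0.19269853]), 'wrist_torque': array([0.02938456, 0.03091757, 0.04049857]), 'finger_gap': 0.08551918861226077}
scene {'mtx': array([[588.33160023,   0.        , 317.7747111 ],
       [  0.        , 588.33160023, 241.8600966 ],
       [  0.        ,   0.        ,   1.        ]]), 'R': array([[-0.59749799,  0.80184948,  0.00579371],
       [ 0.65393149,  0.49143306, -0.57521053],
       [-0.46407948, -0.33989845, -0.81798489]]), 't': array([ 0.3286338 , -0.32210593,  1.67990054])}
wrist {'mtx': array([[358.6683879 ,   0.        , 317.59798202],
       [  0.        , 358.6683879 , 236.93729237],
       [  0.        ,   0.        ,   1.        ]]), 'R': array([[ 9.99997707e-01,  6.79053455e-04, -2.03085355e-03],
       [ 1.23994124e-03, -9.56839786e-01,  2.90613294e-01],
       [-1.74585951e-03, -2.90615145e-01, -9.56838434e-01]]), 't': array([-0.64975418, -0.03807036,  0.37831721])}
```

View pics/scene0.png

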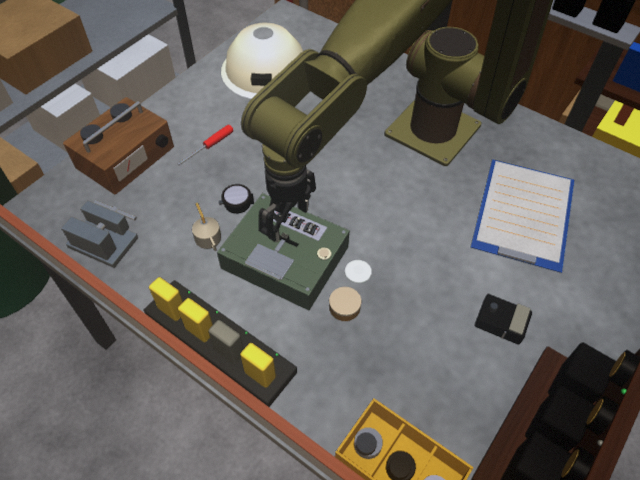

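View pics/wrist0.png

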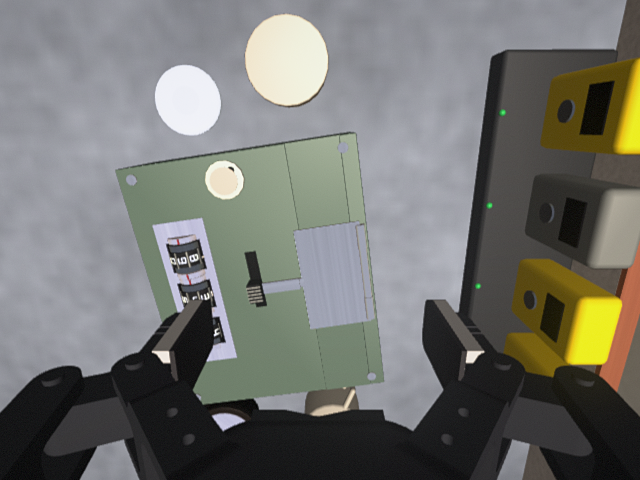

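```bash
cat > h.py <<'E'
import numpy as np, cv2
from scipy.spatial.transform import Rotation as Rn
from plant import readout, imaging, ctrl, models
def world(cam,uv,d,c=None):
    c=c or imaging.camera_params(cam)
    uv=np.atleast_2d(uv).astype(float); d=np.atleast_1d(d)
    K=c["mtx"]; X=np.c_[(uv[:,0]-K[0,2])/K[0,0]*d,(uv[:,1]-K[1,2])/K[1,1]*d,d]
    return (X-c["t"])@c["R"]
def proj(c,X):
    X=np.atleast_2d(X)@c["R"].T+c["t"]; x=X@c["mtx"].T
    return x[:,:2]/x[:,2:]
def onplane(c,uv,z):
    uv=np.atleast_2d(uv).astype(float)
    r=np.c_[uv,np.ones(len(uv))]@np.linalg.inv(c["mtx"]).T@c["R"]
    C=-c["R"].T@c["t"]
    return C+r*((z-C[2])/r[:,2])[:,None]
E
python3 - <<'E'
from h import *
for n in ["side","wrist"]:
    p,d=imaging.get_image(n); np.savez(f"pics/{n}_1.npz",p=p,d=d,**imaging.camera_params(n))
    if n=="side": cv2.imwrite("pics/side1.png",p)
    else: cv2.imwrite("pics/wz1.png",cv2.resize(p[120:420,100:400],(800,800))[:600])
    for l in ["safe","wheel_1_window","wheel_1","catch_knob","flap_edge","tally","oiler","lamp_head"]:
        try:
            r=models.recognise(n,l); print(n,l,[(np.round(q["point"],3).tolist(),round(q["confidence"],2)) for q in r[:4]])
        except Exception as e: print(n,l,e)
E
```

```text
side safe [([0.59, -0.012, 0.073], 0.89)]
side wheel_1_window [([0.593, -0.01, 0.081], 0.83)]
side wheel_1 [([0.541, -0.109, 0.079], 0.6), ([0.537, -0.068, 0.083], 0.45)]
side catch_knob [([0.593, -0.009, 0.075], 0.59), ([0.596, -0.059, 0.082], 0.44), ([0.532, -0.257, 0.046], 0.22)]
side flap_edge [([0.66, -0.052, 0.08], 0.89)]
side tally [([0.569, 0.036, 0.077], 0.68)]
side oiler [([0.659, -0.24, 0.051], 0.71), ([0.591, -0.011, 0.078], 0.39), ([0.658, -0.053, 0.08], 0.2)]
side lamp_head [([0.537, -0.257, 0.046], 0.86)]
wrist safe [([0.605, -0.038, 0.076], 0.64), ([0.539, -0.03, 0.084], 0.32)]
wrist wheel_1_window [([0.603, -0.042, 0.071], 0.61)]
wrist wheel_1 [([0.541, -0.062, 0.082], 0.74), ([0.556, -0.104, 0.079], 0.65), ([0.538, -0.029, 0.084], 0.61)]
wrist catch_knob [([0.602, -0.061, 0.083], 0.81), ([0.552, -0.238, 0.043], 0.75)]
wrist flap_edge [([0.662, -0.043, 0.08], 0.94)]
wrist tally [([0.575, 0.034, 0.079], 0.67), ([0.661, -0.054, 0.079], 0.47)]
wrist oiler [([0.665, -0.221, 0.034], 0.68)]
wrist lamp_head [([0.55, -0.235, 0.043], 0.72)]
```

View pics/side1.png

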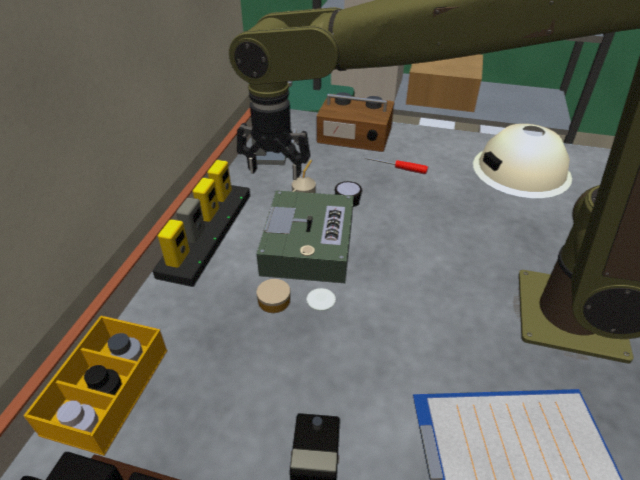

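View pics/wz1.png

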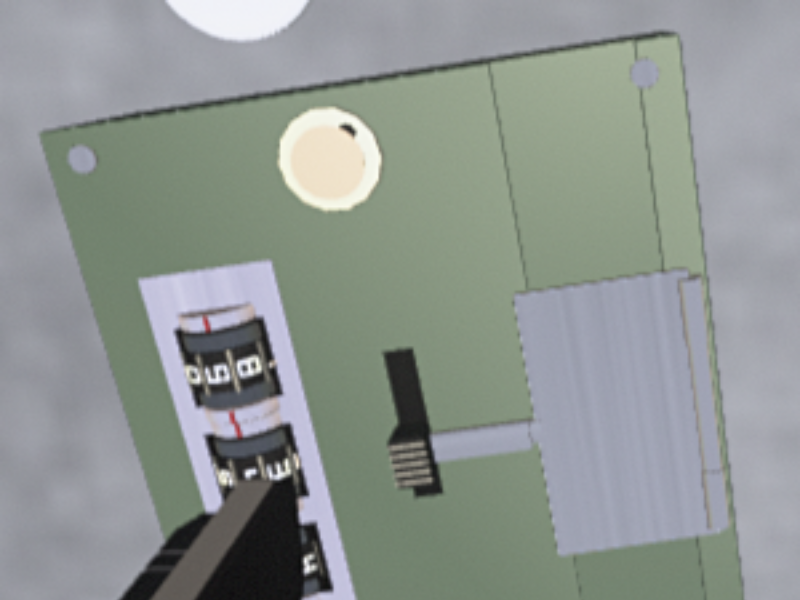

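{"fn": "arm_command", "kwargs": {"targets": "0 -50 20 0 0; 0 -50 20 0 0; 0 -50 20 0 0; 0 0 0 8.5 0; 0 0 0 8.5 0", "grip_force": 40}}

```text
time: 1.5
tool_pos: [0.5031, -0.0576, 0.1962]
tool_rot: [-0.418, -0.567, -0.421, 0.571]
force: [0.5, 0.6, 0.2]
finger_gap: 0.0126
```

{"fn": "arm_command", "kwargs": {"targets": "0 0 0 8.5 0; 0 0 0 8.5 0; 0 0 0 8.5 0; 0 0 0 8.5 0; 0 0 0 8.5 0"}}

```text
time: 2.0
tool_pos: [0.5019, -0.058, 0.1968]
tool_rot: [-0.182, -0.681, -0.183, 0.685]
force: [-0.2, 0.5, 0.3]
finger_gap: -0.0
```

{"fn": "arm_command", "kwargs": {"targets": "0 0 0 8.5 0; 0 0 0 8.5 0; 0 0 0 4 0; 0 0 0 0 0; 0 0 0 0 0"}}

```text
time: 2.5
tool_pos: [0.5019, -0.0581, 0.1975]
tool_rot: [-0.052, -0.704, -0.052, 0.707]
force: [-1.3, 0.7, -0.0]
finger_gap: 0.0003
```

```bash
python3 - <<'E'
from h import *
o=readout.get_obs(); print(o["time"],o["tool_pos"],Rn.from_quat(o["tool_rot"],scalar_first=True).as_matrix().round(3),o["force"],o["finger_gap"])
n="wrist"
c=imaging.camera_params(n);p,d=imaging.get_image(n); np.savez(f"pics/w2.npz",p=p,d=d,**c)
cv2.imwrite("pics/w2.png",p)
for l in ["wheel_1","catch_knob","flap_edge","tally"]:
    r=models.recognise(n,l); print(n,l,[(np.round(q["point"],3).tolist(),round(q["confidence"],2)) for q in r[:4]])
E
```

```text
2.5 [ 0.50189715 -0.05810385  0.19748721] [[-0.004  0.148 -0.989]
 [-0.    -0.989 -0.148]
 [-1.    -0.001  0.004]] [-1.28265666  0.65165376 -0.01084429] 0.0002763196090763888
wrist wheel_1 [([0.539, -0.071, 0.082], 0.94), ([0.533, -0.035, 0.085], 0.84), ([0.543, -0.105, 0.078], 0.78), ([0.593, -0.061, 0.076], 0.41)]
wrist catch_knob [([0.607, -0.06, 0.079], 0.87), ([0.575, 0.032, 0.079], 0.56)]
wrist flap_edge [([0.593, -0.067, 0.075], 0.73), ([0.649, -0.05, 0.08], 0.68)]
wrist tally [([0.574, 0.033, 0.081], 0.94)]
```

View pics/w2.png

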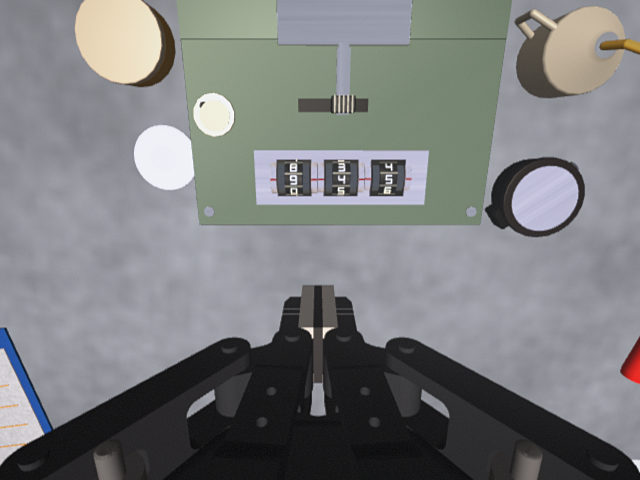

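```bash
python3 - <<'E'
from h import *
f=np.load("pics/w2.npz"); p=f["p"]; d=f["d"]; c={k:f[k] for k in("mtx","R","t")}
cv2.imwrite("pics/w2z.png",cv2.resize(p[140:215,240:440],(800,300),interpolation=cv2.INTER_CUBIC))
v,u=np.mgrid[:480,:640]; W=world("x",np.c_[u.ravel(),v.ravel()],d.ravel(),c).reshape(480,640,3)
m=(abs(W[...,2]-0.075)<0.012)&(d>0)
hs=cv2.cvtColor(p,cv2.COLOR_BGR2HSV)
g=m&(hs[...,0]>40)&(hs[...,0]<80)&(hs[...,1]>40)
print("z plate",np.median(W[g][:,2]), g.sum())
g8=(g*255).astype(np.uint8); g8=cv2.morphologyEx(g8,cv2.MORPH_CLOSE,np.ones((9,9)))
# edges
pts={}
L=[];Rr=[];F=[]
for r in range(50,215):
    xs=np.where(g8[r]>0)[0]
    if len(xs): L.append((xs[0]-.5,r)); Rr.append((xs[-1]+.5,r))
for q in range(215,470):
    ys=np.where(g8[:,q]>0)[0]
    if len(ys): F.append((q,ys[-1]+.5))
def fit(P):
    X=onplane(c,np.array(P),0.075)[:,:2]
    vx,vy,x0,y0=cv2.fitLine(X.astype(np.float32),cv2.DIST_HUBER,0,1e-4,1e-4).ravel()
    if (vx<0 and abs(vx)>.7) or (abs(vx)<.7 and vy<0): vx,vy=-vx,-vy
    X0=np.array([x0,y0]); n=np.array([-vy,vx]); print("dir deg",np.degrees(np.arctan2(vy,vx)),"rms mm",1e3*np.std((X-X0)@n)); return X0,np.array([vx,vy])
l=fit(L);r=fit(Rr);fr=fit(F)
def inter(a,b):
    s=np.linalg.solve(np.c_[a[1],-b[1]],b[0]-a[0]); return a[0]+s[0]*a[1]
A=inter(l,fr);B=inter(r,fr); print("FL",A,"FR",B,"width",np.linalg.norm(A-B))
ey=(A-B)/np.linalg.norm(A-B); ang=np.degrees(np.arctan2(-ey[0],ey[1]));print("yaw",ang)
ex=np.array([ey[1],-ey[0]]); O=(A+B)/2+.1*ex; print("origin",O)
for i,y in enumerate((.038,0,-.038)): 
    w=O-.06*ex+y*ey; print("wheel",i+1,w,proj(c,[*w,.083]))
k=O-.004*ex; print("catch",k,proj(c,[*k,.091]))
E
```

```text
z plate 0.07374511621017497 567
dir deg 122.74822 rms mm 36.18056273879186
dir deg 8.402422 rms mm 43.879615241281755
dir deg 102.99851 rms mm 25.871653263528977
FL [ 0.5527972  -0.03766797] FR [ 0.5865583  -0.18392055] width 0.15009871
yaw 12.998518
origin [ 0.66711533 -0.08830167]
wheel 1 [ 0.6001056  -0.06477094] [[345.75629295  97.31807765]]
wheel 2 [ 0.6086528  -0.10179722] [[396.89948173  93.05485107]]
wheel 3 [ 0.61719996 -0.13882351] [[448.39671262  88.76211202]]
catch [ 0.66321784 -0.08920138] [[398.34305773   3.17757282]]
```

View pics/w2z.png

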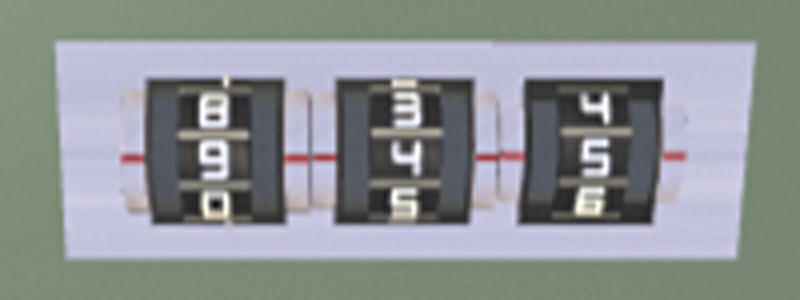

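```bash
cat > fit.py <<'E'
from h import *
f=np.load("pics/w2.npz"); p=f["p"]; d=f["d"]; c={k:f[k] for k in("mtx","R","t")}
print(p[215,340],p[215,100],p[60,260])
b,g_,r_=[p[...,i].astype(int) for i in range(3)]
g=((g_-r_>8)&(g_-b>8)); g[250:]=False
g8=(g*255).astype(np.uint8); 
n,lab,st,_=cv2.connectedComponentsWithStats(g8); k=1+np.argmax(st[1:,4]); g8=((lab==k)*255).astype(np.uint8)
v,u=np.mgrid[:480,:640]; W=world("x",np.c_[u.ravel(),v.ravel()],d.ravel(),c).reshape(480,640,3)
print("z plate",np.median(W[g8>0][:,2]),st[k])
L=[];Rr=[];F=[]
for r in range(50,215):
    xs=np.where(g8[r]>0)[0]
    L.append((xs[0]-.5,r)); Rr.append((xs[-1]+.5,r))
for q in range(215,470):
    ys=np.where(g8[:,q]>0)[0]
    F.append((q,ys[-1]+.5))
def fit(P):
    X=onplane(c,np.array(P),0.075)[:,:2]
    vx,vy,x0,y0=cv2.fitLine(X.astype(np.float32),cv2.DIST_HUBER,0,1e-4,1e-4).ravel()
    if (vx<0 and abs(vx)>.7) or (abs(vx)<.7 and vy<0): vx,vy=-vx,-vy
    X0=np.array([x0,y0]); n=np.array([-vy,vx]); print("dir deg",np.degrees(np.arctan2(vy,vx)),"rms mm",1e3*np.std((X-X0)@n)); return X0,np.array([vx,vy])
l=fit(L);r=fit(Rr);fr=fit(F)
def inter(a,b):
    s=np.linalg.solve(np.c_[a[1],-b[1]],b[0]-a[0]); return a[0]+s[0]*a[1]
A=inter(l,fr);B=inter(r,fr); print("FL",A,"FR",B,"width",np.linalg.norm(A-B))
ey=(A-B)/np.linalg.norm(A-B); ang=np.degrees(np.arctan2(-ey[0],ey[1]));print("yaw",ang)
ex=np.array([ey[1],-ey[0]]); O=(A+B)/2+.1*ex; print("origin",O)
for i,y in enumerate((.038,0,-.038)): 
    w=O-.06*ex+y*ey; print("wheel",i+1,w,proj(c,[*w,.083]))
k=O-.004*ex; print("catch",k,proj(c,[*k,.091]))
E
python3 fit.py
```

```text
[117 137 122] [166 159 156] [133 154 142]
z plate 0.07383562080865484 [  177     0   335   225 50093]
dir deg 8.61201 rms mm 0.25281660970395936
dir deg 8.509365 rms mm 0.2275900399963973
dir deg 98.561844 rms mm 0.2563932883558836
FL [0.48288497 0.04035361] FR [ 0.51829237 -0.19482616] width 0.2378302
yaw 8.56184
origin [ 0.59947425 -0.0623486 ]
wheel 1 [ 0.5344856  -0.03370469] [[293.05733762 178.52800227]]
wheel 2 [ 0.5401429 -0.0712812] [[340.88884116 178.51996573]]
wheel 3 [ 0.5458002  -0.10885772] [[388.73710037 178.51192708]]
catch [ 0.5955188  -0.06294411] [[343.00901276 102.75616266]]
```

{"fn": "arm_command", "kwargs": {"targets": "35 6 -10 0 0; 35 6 -10 0 0; 22 6.7 -10 0 0; 0 0 0 0 0; 0 0 0 0 0"}}

```text
time: 3.25
tool_pos: [0.5368, -0.0728, 0.1055]
tool_rot: [0.053, 0.705, 0.052, -0.705]
force: [0.5, -0.4, 0.5]
finger_gap: -0.0001
```

```bash
cat > st.py <<'E'
from h import *
O=np.array([0.59947425,-0.0623486]); a=np.radians(8.56184); ex=np.array([np.cos(a),np.sin(a)]); ey=np.array([-ex[1],ex[0]])
o=readout.get_obs(); D=o["tool_pos"][:2]-O
M=Rn.from_quat(o["tool_rot"],scalar_first=True).as_matrix()
print("t",round(o["time"],2),"safe xy mm",(D@ex*1e3).round(2),(D@ey*1e3).round(2),"z",(o["tool_pos"][2]*1e3).round(2),"F safe",(o["force"][:2]@ex).round(2),(o["force"][:2]@ey).round(2),o["force"][2].round(2),"yaw",np.degrees(np.arctan2(-M[1,2],-M[0,2])).round(2),"gap",o["finger_gap"].round(4),"tilt",M[:2,0].round(4))
E
python3 st.py
```

```text
Traceback (most recent call last):
  File "st.py", line 5, in <module>
    print("t",round(o["time"],2),"safe xy mm",(D@ex*1e3).round(2),(D@ey*1e3).round(2),"z",(o["tool_pos"][2]*1e3).round(2),"F safe",(o["force"][:2]@ex).round(2),(o["force"][:2]@ey).round(2),o["force"][2].round(2),"yaw",np.degrees(np.arctan2(-M[1,2],-M[0,2])).round(2),"gap",o["finger_gap"].round(4),"tilt",M[:2,0].round(4))
                                                                                                                                                                                                                                                                                 ^^^^^^^^^^^^^^^^^^^^^
AttributeError: 'float' object has no attribute 'round'
```

{"fn": "arm_command", "kwargs": {"targets": "5 -0.5 1.5 0 0; 5 -0.5 1 0 0; 3 0 0 0 0; 0 0 0 0 0; 0 0 0 0 0"}}

```text
time: 3.75
tool_pos: [0.5355, -0.0721, 0.0962]
tool_rot: [0.054, 0.708, 0.052, -0.702]
force: [-0.7, 0.1, 0.2]
finger_gap: 0.0001
```

```bash
sed -i 's/o\["finger_gap"\].round(4)/round(o["finger_gap"],4)/' st.py; python3 st.py; python3 st.py
```

```text
t 3.75 safe xy mm -64.68 -0.13 z 96.17 F safe -0.66 0.2 0.24 yaw 8.61 gap 0.0001 tilt [ 0.0077 -0.0026]
t 3.75 safe xy mm -64.68 -0.13 z 96.17 F safe -0.66 0.2 0.24 yaw 8.61 gap 0.0001 tilt [ 0.0077 -0.0026]
```

{"fn": "arm_command", "kwargs": {"targets": "3 0 0 0 0; 3 0 0 0 0; 1.5 0 0 0 0; 1.5 0 0 0 0; 0 0 0 0 0"}}

```text
time: 4.25
tool_pos: [0.536, -0.0722, 0.0871]
tool_rot: [0.054, 0.708, 0.052, -0.702]
force: [0.6, -0.8, 0.2]
finger_gap: 0.0002
```

```bash
python3 st.py
```

```text
t 4.25 safe xy mm -64.23 -0.29 z 87.11 F safe 0.44 -0.88 0.25 yaw 8.62 gap 0.0002 tilt [ 0.0089 -0.0029]
```

{"fn": "arm_command", "kwargs": {"targets": "1.5 0 0 0 0; 1.2 0 0 0 0; 1 0 0 0 0; 1 0 0 0 0; 1 0 0 0 0"}}

```text
time: 4.75
tool_pos: [0.5362, -0.0722, 0.081]
tool_rot: [0.054, 0.708, 0.052, -0.702]
force: [1.0, -0.3, -0.4]
finger_gap: 0.0003
```

```bash
python3 st.py
```

```text
t 4.75 safe xy mm -64.04 -0.37 z 81.01 F safe 0.99 -0.45 -0.43 yaw 8.62 gap 0.0003 tilt [ 0.009  -0.0029]
```

{"fn": "arm_command", "kwargs": {"targets": "0.8 0 0 0 0; 0.8 0 0 0 0; 0.8 0 0 0 0; 0.5 0 0 0 0; 0.5 0 0 0 0"}}

```text
time: 5.25
tool_pos: [0.5362, -0.0723, 0.0773]
tool_rot: [0.054, 0.708, 0.052, -0.702]
force: [0.1, 0.8, 0.2]
finger_gap: 0.0002
```

```bash
python3 st.py
```

```text
t 5.25 safe xy mm -64.0 -0.41 z 77.3 F safe 0.2 0.8 0.2 yaw 8.62 gap 0.0002 tilt [ 0.0091 -0.0029]
```

```bash
python3 - <<'E'
from h import *
c=imaging.camera_params("wrist");p,d=imaging.get_image("wrist")
cv2.imwrite("pics/w3.png",p); np.savez("pics/w3.npz",p=p,d=d,**c)
o=readout.get_obs(); print(proj(c,o["tool_pos"]))
p,d=imaging.get_image("side"); cv2.imwrite("pics/s3.png",cv2.resize(p[170:290,240:400],(800,600)))
E
```

```text
[[316.82026363 278.73293951]]
```

View pics/w3.png

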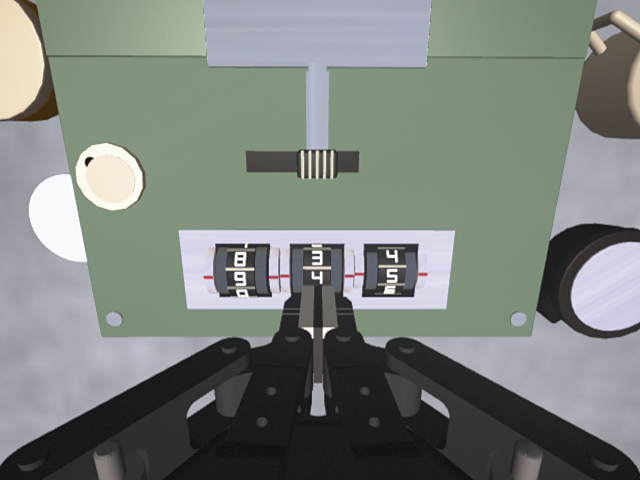

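View pics/s3.png

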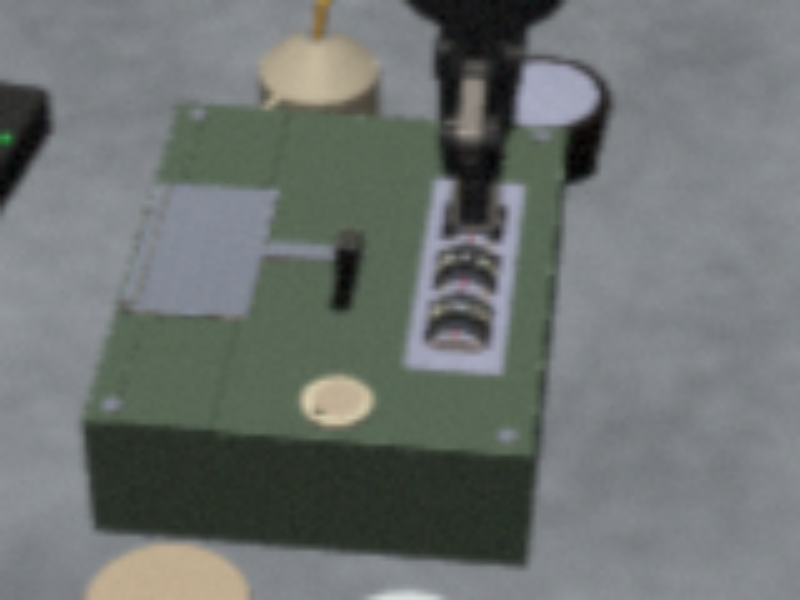

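```bash
python3 - <<'E'
from h import *
f=np.load("pics/w3.npz"); p=f["p"]; d=f["d"]; c={k:f[k] for k in("mtx","R","t")}
O=np.array([0.59947425,-0.0623486]); a=np.radians(8.56184); ex=np.array([np.cos(a),np.sin(a)]); ey=np.array([-ex[1],ex[0]])
for u in (308,318,328,340,300):
  for r in (240,260,270,276,280,283,286,290,300,310,325):
    W=world("x",[u,r],d[r,u],c)[0]; D=W[:2]-O
    print(u,r,(D@ex*1e3).round(1),(D@ey*1e3).round(1),(W[2]*1e3).round(1),p[r,u])
cv2.imwrite("pics/w3z.png",cv2.resize(p[220:345,240:400],(800,625),interpolation=cv2.INTER_CUBIC)[:600])
E
```

```text
308 240 -43.9 4.2 74.3 [232 211 212]
308 260 -52.2 4.1 81.4 [71 70 73]
308 270 -56.6 4.0 83.7 [71 70 72]
308 276 -59.9 4.1 83.5 [64 61 65]
308 280 -62.0 4.1 83.6 [60 58 59]
308 283 -64.3 4.1 82.0 [57 55 56]
308 286 -52.4 3.4 112.2 [ 98 101 106]
308 290 -52.5 3.3 115.9 [100 105 109]
308 300 -53.2 3.1 123.4 [101 105 108]
308 310 -52.9 2.9 132.2 [ 99 104 107]
308 325 -52.9 2.7 142.6 [ 94  99 102]
318 240 -43.7 -0.9 75.0 [232 213 214]
318 260 -52.2 -0.9 81.5 [43 42 45]
318 270 -57.3 -0.9 81.9 [76 76 78]
318 276 -59.6 -0.9 84.2 [171 165 167]
318 280 -62.0 -0.9 83.6 [50 50 51]
318 283 -63.9 -0.9 83.0 [53 53 54]
318 286 -52.5 -0.8 111.9 [45 42 41]
318 290 -52.8 -0.8 115.2 [42 40 42]
318 300 -52.6 -0.7 124.7 [43 41 43]
318 310 -53.2 -0.7 131.6 [42 39 40]
318 325 -52.1 -0.6 144.0 [36 34 37]
328 240 -44.0 -6.1 74.2 [232 212 213]
328 260 -52.2 -5.9 81.4 [59 57 58]
328 270 -56.8 -5.9 83.3 [72 73 73]
328 276 -60.3 -6.0 82.6 [80 80 84]
328 280 -62.2 -6.0 83.1 [69 70 70]
328 283 -64.0 -6.0 82.8 [65 64 65]
328 286 -52.5 -5.0 112.0 [ 96 101 105]
328 290 -52.5 -4.8 115.9 [101 105 110]
328 300 -52.9 -4
[... 221 characters left out ...]
 276 -61.2 -12.1 80.5 [112 100  96]
340 280 -63.3 -12.2 80.6 [112 101  97]
340 283 -64.4 -12.1 82.0 [114 103  97]
340 286 -66.7 -12.2 80.4 [110 100  96]
340 290 -70.6 -12.5 76.8 [91 91 89]
340 300 -56.4 -9.7 117.1 [46 41 42]
340 310 -56.2 -9.2 125.9 [51 49 49]
340 325 -56.8 -8.5 135.9 [41 39 40]
300 240 -44.3 8.3 73.1 [232 213 213]
300 260 -52.6 8.1 80.3 [111 100  95]
300 270 -57.4 8.1 81.7 [110 101  95]
300 276 -60.6 8.1 81.9 [112 100  95]
300 280 -62.7 8.1 82.0 [110  99  95]
300 283 -64.8 8.2 80.9 [110  99  94]
300 286 -66.7 8.3 80.6 [107  98  91]
300 290 -70.2 8.4 77.7 [95 94 93]
300 300 -56.6 6.6 116.6 [57 55 58]
300 310 -53.3 5.9 131.5 [ 98 103 106]
300 325 -52.4 5.3 143.5 [ 99 105 109]
```

View pics/w3z.png

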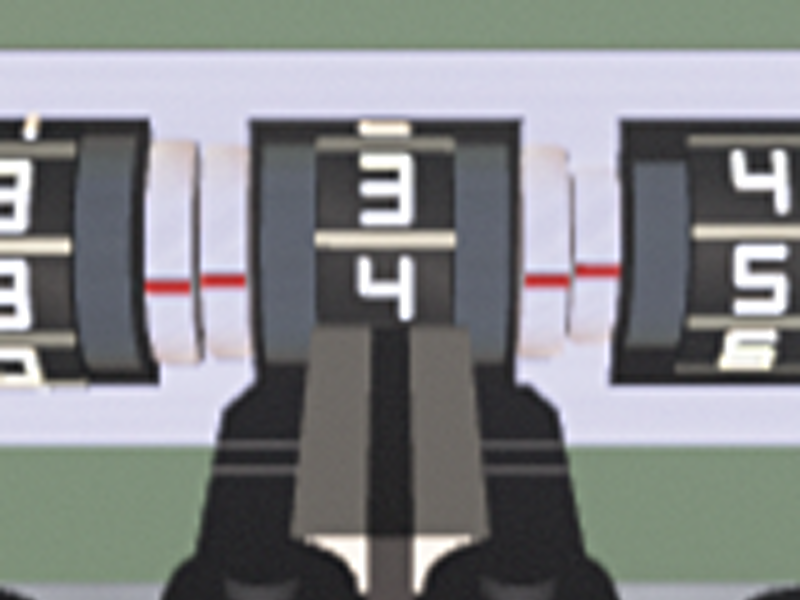

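```bash
python3 - <<'E'
from h import *
c=imaging.camera_params("side"); o=readout.get_obs(); T=o["tool_pos"]
for z in (.0773,.083,.095,.105,.111,.12):
    q=proj(c,[T[0],T[1],z])[0]; print(z,q,(q-[240,170])*5)
for w in ([.5345,-.0337,.083],[.5401,-.0713,.083],[.5458,-.1089,.083]): q=proj(c,w)[0]; print((q-[240,170])*5)
E
```

```text
0.0773 [334.24407475 223.53207042] [471.22037374 267.66035209]
0.083 [334.29459812 221.66333266] [471.4729906  258.31666332]
0.095 [334.4020354  217.68948666] [472.01017699 238.44743328]
0.105 [334.49269474 214.33621608] [472.4634737 221.6810804]
0.111 [334.54759061 212.30575022] [472.73795303 211.5287511 ]
0.12 [334.63064806 209.233655  ] [473.15324032 196.16827502]
[455.03046072 310.66792342]
[462.82349689 258.16229252]
[470.042399   208.12929938]
```

{"fn": "arm_command", "kwargs": {"targets": "3 0 0 0 0; 3 0 0 0 0; 3 0 0 0 0; 1.5 0 0 0 0; 0.8 0 0 0 0"}}

```text
time: 5.85
tool_pos: [0.5362, -0.0723, 0.0649]
tool_rot: [0.054, 0.708, 0.052, -0.702]
force: [0.2, -0.2, 0.1]
finger_gap: -0.0001
```

```bash
python3 st.py; python3 - <<'E'
from h import *
p,d=imaging.get_image("side"); cv2.imwrite("pics/s4.png",cv2.resize(p[130:250,260:420],(800,600),interpolation=cv2.INTER_CUBIC))
c=imaging.camera_params("wrist");p,d=imaging.get_image("wrist"); np.savez("pics/w4.npz",p=p,d=d,**c)
O=np.array([0.59947425,-0.0623486]); a=np.radians(8.56184); ex=np.array([np.cos(a),np.sin(a)]); ey=np.array([-ex[1],ex[0]])
for r in range(276,292,2):
  W=world("x",[308,r],d[r,308],c)[0]; D=W[:2]-O; print(r,(D@ex*1e3).round(1),(W[2]*1e3).round(1))
cv2.imwrite("pics/w4z.png",cv2.resize(p[220:345,240:400],(800,625),interpolation=cv2.INTER_CUBIC)[:600])
E
```

```text
t 5.85 safe xy mm -64.0 -0.42 z 64.91 F safe 0.14 -0.2 0.06 yaw 8.62 gap -0.0001 tilt [ 0.0089 -0.0029]
276 -55.1 82.9
278 -55.9 83.2
280 -57.3 82.4
282 -58.2 82.5
284 -58.4 84.3
286 -52.3 100.2
288 -52.6 101.5
290 -53.1 102.2
```

View pics/s4.png

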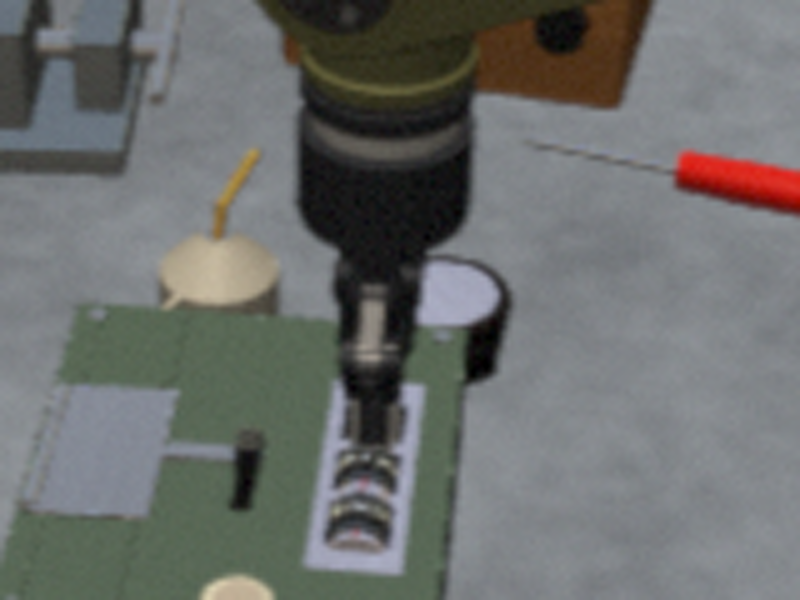

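View pics/w4z.png

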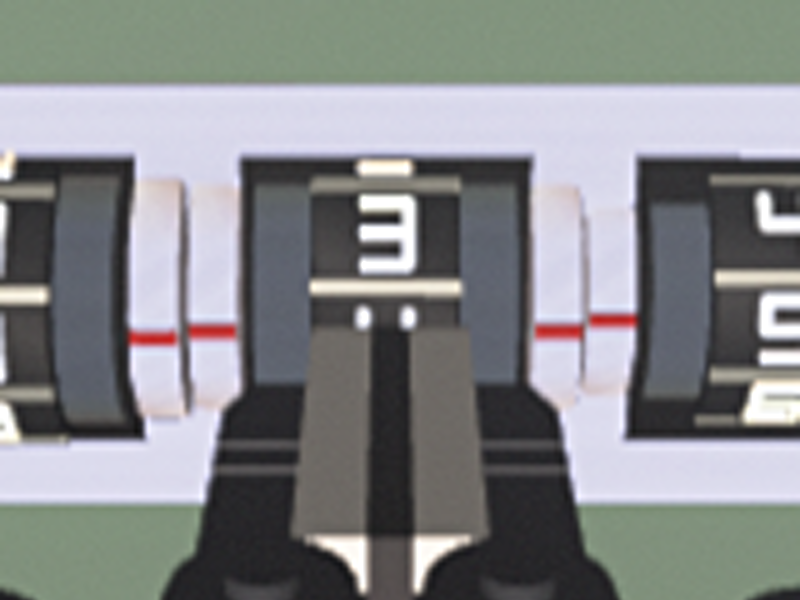

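{"fn": "arm_command", "kwargs": {"targets": "3 0 0 0 0; 3 0 0 0 0; 2 0 0 0 0; 1 0 0 0 0; 0.7 0 0 0 0"}}

```text
time: 6.45
tool_pos: [0.5365, -0.0723, 0.0547]
tool_rot: [0.054, 0.708, 0.052, -0.702]
force: [-0.1, 0.1, 0.2]
finger_gap: 0.0002
```

```bash
python3 st.py
```

```text
t 6.45 safe xy mm -63.75 -0.51 z 54.66 F safe -0.08 0.13 0.24 yaw 8.62 gap 0.0002 tilt [ 0.0092 -0.003 ]
```

{"fn": "arm_command", "kwargs": {"targets": "0.8 0 0 0 0; 0.8 0 0 0 0; 0.7 0 0 0 0; 0.7 0 0 0 0; 0.7 0 0 0 0"}}

```text
time: 6.95
tool_pos: [0.5382, -0.0722, 0.0544]
tool_rot: [0.054, 0.709, 0.052, -0.701]
force: [-1.9, 0.9, 5.6]
finger_gap: 0.0003
```

```bash
python3 st.py
```

```text
t 6.95 safe xy mm -62.1 -0.58 z 54.42 F safe -1.79 1.15 5.6 yaw 8.62 gap 0.0003 tilt [ 0.0118 -0.0026]
```

{"fn": "arm_command", "kwargs": {"targets": "1 0 -3 0 0; 1 0 -3 0 0; 1 0 -3 0 0; 1 0 -2 0 0; 1 0 0 0 0"}}

```text
time: 7.45
tool_pos: [0.5534, -0.0701, 0.0531]
tool_rot: [0.054, 0.712, 0.052, -0.698]
force: [2.0, 0.7, 3.6]
finger_gap: 0.0001
```

```bash
python3 st.py
```

```text
t 7.45 safe xy mm -46.7 -0.76 z 53.11 F safe 2.11 0.38 3.63 yaw 8.59 gap 0.0001 tilt [ 0.021 -0.002]
```

{"fn": "arm_command", "kwargs": {"targets": "-6 0 0 0 0; -6 0 6 0 0; 0 0 15 0 0; 0 0 15 0 0; 0 0 0 0 0"}}

```text
time: 7.95
tool_pos: [0.5132, -0.0761, 0.0633]
tool_rot: [0.055, 0.71, 0.052, -0.7]
force: [-0.4, 0.5, 0.0]
finger_gap: 0.0002
```

```bash
cat > look.py <<'E'
import sys
exec(open("st.py").read())
c=imaging.camera_params("wrist");p,d=imaging.get_image("wrist"); np.savez("pics/last.npz",p=p,d=d,**c)
w=[O-.06*ex+y*ey for y in(.06,-.06)]
q=proj(c,[[*w[0],.083],[*w[1],.083]]); m=q.mean(0); x0,x1=int(q[0,0]),int(q[1,0]); y0=int(m[1])
h=(x1-x0)//4
cr=p[max(0,y0-h):y0+h,max(0,x0):x1]; cv2.imwrite(sys.argv[1],cv2.resize(cr,(800,int(800*cr.shape[0]/cr.shape[1])),interpolation=cv2.INTER_CUBIC))
E
python3 look.py pics/l1.png
```

```text
t 7.95 safe xy mm -87.34 -0.72 z 63.31 F safe -0.33 0.52 0.03 yaw 8.63 gap 0.0002 tilt [ 0.0155 -0.0029]
```

View pics/l1.png

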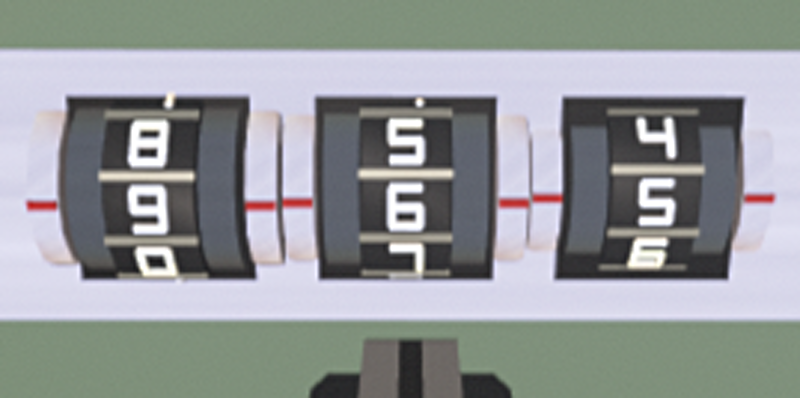

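{"fn": "arm_command", "kwargs": {"targets": "0 -0.5 -10 0 0; 0 0 -9 0 0; 4 0 0 0 0; 2 0 0 0 0; 1 0 0 0 0"}}

```text
time: 8.5
tool_pos: [0.5367, -0.0725, 0.0568]
tool_rot: [0.055, 0.711, 0.052, -0.699]
force: [0.2, 0.1, 0.2]
finger_gap: 0.0
```

```bash
python3 st.py
```

```text
t 8.5 safe xy mm -63.56 -0.68 z 56.78 F safe 0.18 0.1 0.24 yaw 8.66 gap 0.0 tilt [ 0.018  -0.0034]
```

{"fn": "arm_command", "kwargs": {"targets": "1.5 0 1 0 0; 1.2 0 0 0 0; 1 0 -3 0 0; 1 0 -3 0 0; 1 0 -1 0 0"}}

```text
time: 9.0
tool_pos: [0.5451, -0.0712, 0.0546]
tool_rot: [0.055, 0.713, 0.052, -0.697]
force: [-0.5, 1.5, 4.8]
finger_gap: 0.0002
```

```bash
python3 st.py
```

```text
t 9.0 safe xy mm -55.09 -0.69 z 54.56 F safe -0.28 1.54 4.79 yaw 8.63 gap 0.0002 tilt [ 0.0224 -0.0025]
```

{"fn": "arm_command", "kwargs": {"targets": "-6 0 0 0 0; -6 9 6 0 0; 0 9 10 0 0; 0 9 10 0 0; 0 8 0 0 0"}}

```text
time: 9.5
tool_pos: [0.5204, -0.1124, 0.0655]
tool_rot: [0.055, 0.711, 0.052, -0.699]
force: [-0.7, -0.8, 0.2]
finger_gap: 0.0002
```

```bash
python3 look.py pics/l2.png
```

```text
t 9.5 safe xy mm -85.63 -37.7 z 65.45 F safe -0.84 -0.69 0.21 yaw 8.73 gap 0.0002 tilt [ 0.0186 -0.0032]
```

View pics/l2.png

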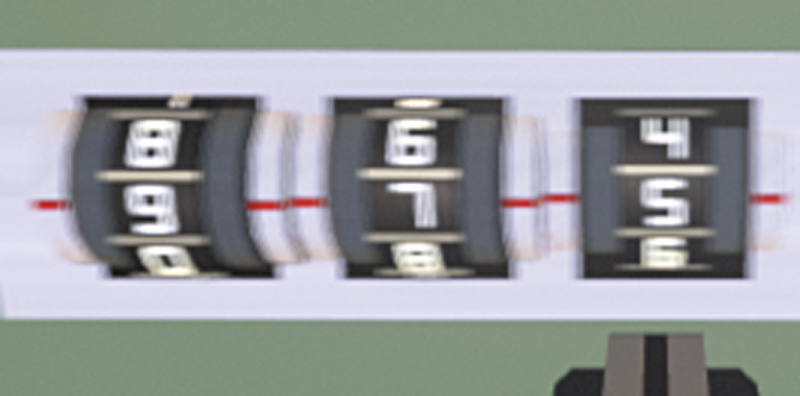

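{"fn": "arm_command", "kwargs": {"targets": "0 0 -12 0 0; 0 0 -12 0 0; 4 0 -7 0 0; 2 0 0 0 0; 0 0 0 0 0"}}

```text
time: 10.05
tool_pos: [0.5555, -0.1089, 0.0592]
tool_rot: [0.055, 0.712, 0.051, -0.698]
force: [-0.7, -0.5, 0.0]
finger_gap: 0.0003
```

```bash
python3 st.py
```

```text
t 10.05 safe xy mm -50.41 -39.45 z 59.2 F safe -0.77 -0.39 0.03 yaw 8.62 gap 0.0003 tilt [ 0.0195 -0.0035]
```

{"fn": "arm_command", "kwargs": {"targets": "2 -1 1 0 0; 1.5 0 0 0 0; 1 0 0 0 0; 1 0 0 0 0; 0.7 0 0 0 0"}}

```text
time: 10.55
tool_pos: [0.5536, -0.1072, 0.0519]
tool_rot: [0.055, 0.711, 0.052, -0.699]
force: [-0.2, 0.5, 2.7]
finger_gap: 0.0003
```

```bash
python3 st.py
```

```text
t 10.55 safe xy mm -52.03 -37.51 z 51.88 F safe -0.09 0.56 2.74 yaw 8.68 gap 0.0003 tilt [ 0.0181 -0.0032]
```

{"fn": "arm_command", "kwargs": {"targets": "1 0 4 0 0; 1 0 4 0 0; 1 0 4 0 0; 1 0 3 0 0; 1 0 1 0 0"}}

```text
time: 11.05
tool_pos: [0.541, -0.1093, 0.0517]
tool_rot: [0.055, 0.715, 0.052, -0.695]
force: [1.8, 2.2, 4.9]
finger_gap: 0.0001
```

```bash
python3 st.py
```

```text
t 11.05 safe xy mm -64.82 -37.74 z 51.67 F safe 2.14 1.95 4.93 yaw 8.63 gap 0.0001 tilt [ 0.0284 -0.0022]
```

{"fn": "arm_command", "kwargs": {"targets": "1 0 3 0 0; 1 0 3 0 0; -5 0 0 0 0; -6 0 10 0 0; 0 0 9 0 0"}}

```text
time: 11.55
tool_pos: [0.5137, -0.1134, 0.0609]
tool_rot: [0.055, 0.714, 0.052, -0.696]
force: [0.2, 0.2, 0.7]
finger_gap: 0.0005
```

```bash
python3 look.py pics/l3.png
```

```text
t 11.55 safe xy mm -92.43 -37.74 z 60.94 F safe 0.25 0.16 0.65 yaw 8.68 gap 0.0005 tilt [ 0.0269 -0.0028]
```

View pics/l3.png

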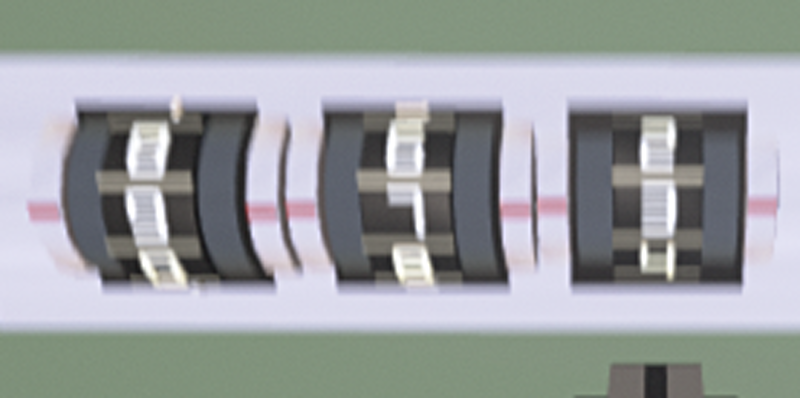

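```bash
python3 look.py pics/l4.png
```

```text
t 11.6 safe xy mm -93.93 -37.42 z 60.15 F safe -0.17 0.19 -0.59 yaw 8.67 gap -0.0 tilt [ 0.025  -0.0024]
```

View pics/l4.png

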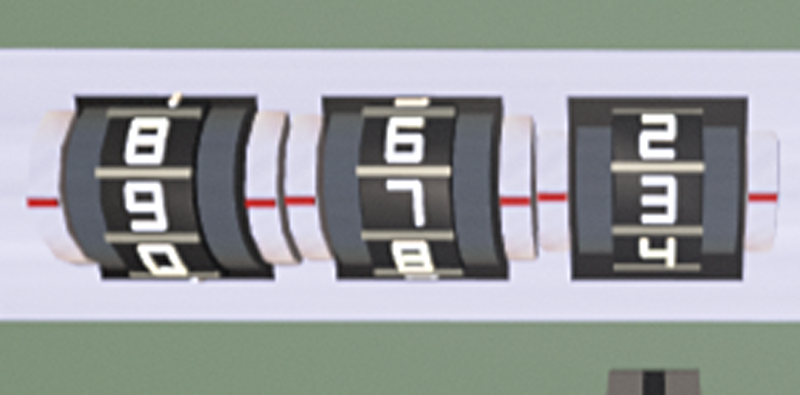

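{"fn": "arm_command", "kwargs": {"targets": "-1 0 -12 0 0; 0 0.5 -12 0 0; 0 0 -10 0 0; 2 0 0 0 0; 2 0 0 0 0"}}

```text
time: 12.15
tool_pos: [0.5502, -0.1084, 0.0574]
tool_rot: [0.055, 0.714, 0.052, -0.696]
force: [-0.2, 0.4, 0.3]
finger_gap: 0.0
```

```bash
python3 st.py
```

```text
t 12.15 safe xy mm -55.56 -38.16 z 57.41 F safe -0.19 0.38 0.34 yaw 8.63 gap 0.0 tilt [ 0.0262 -0.0023]
```

{"fn": "arm_command", "kwargs": {"targets": "2.5 0 0 0 0; 2 0 0 0 0; 1 0 0 0 0; 1 0 0 0 0; 1 0 3 0 0"}}

```text
time: 12.65
tool_pos: [0.5489, -0.1085, 0.0519]
tool_rot: [0.054, 0.715, 0.052, -0.695]
force: [1.1, 2.1, 2.3]
finger_gap: -0.0001
```

```bash
python3 st.py
```

```text
t 12.65 safe xy mm -56.84 -38.13 z 51.94 F safe 1.43 1.86 2.29 yaw 8.62 gap -0.0001 tilt [ 0.0286 -0.0016]
```

{"fn": "arm_command", "kwargs": {"targets": "1.2 0 4 0 0; 1.2 0 4 0 0; 1.2 0 2 0 0; 1.2 0 1 0 0; 1 0 0 0 0"}}

```text
time: 13.15
tool_pos: [0.5406, -0.1098, 0.0516]
tool_rot: [0.054, 0.718, 0.052, -0.692]
force: [-1.0, 1.9, 5.4]
finger_gap: -0.0
```

```bash
python3 st.py
```

```text
t 13.15 safe xy mm -65.29 -38.11 z 51.6 F safe -0.72 2.03 5.37 yaw 8.57 gap -0.0 tilt [ 0.0375 -0.0005]
```

{"fn": "arm_command", "kwargs": {"targets": "-8 0 2 0 0; -8 -15 8 0 0; 0 -25 10 0 0; 0 -25 5 0 0; 0 -5 0 0 0"}}

```text
time: 13.65
tool_pos: [0.5005, -0.0444, 0.0659]
tool_rot: [0.053, 0.717, 0.05, -0.693]
force: [0.7, 0.2, 0.5]
finger_gap: -0.0001
```

{"fn": "arm_command", "kwargs": {"targets": "0 0 0 0 0; 0 0 0 0 0; 0 0 0 0 0; 0 0 0 0 0; 0 0 0 0 0"}}

```text
time: 14.15
tool_pos: [0.5005, -0.0465, 0.0656]
tool_rot: [0.054, 0.717, 0.049, -0.694]
force: [-0.6, -0.1, -0.3]
finger_gap: -0.0001
```

```bash
python3 look.py pics/l5.png
```

```text
t 14.15 safe xy mm -95.49 30.39 z 65.63 F safe -0.6 0.03 -0.32 yaw 8.39 gap -0.0001 tilt [ 0.0331 -0.0039]
```

View pics/l5.png

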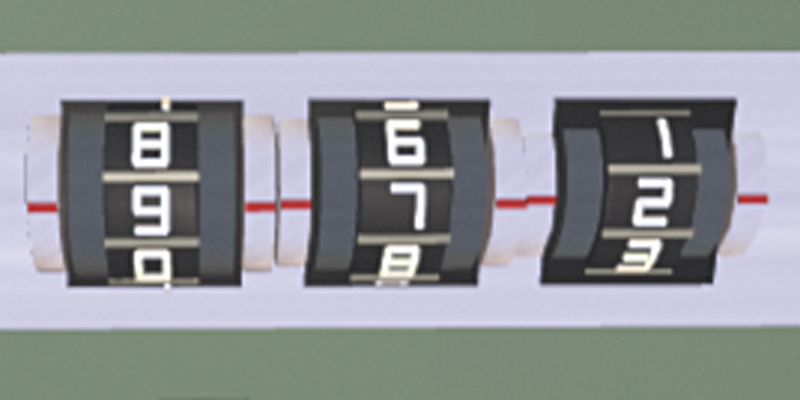

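{"fn": "arm_command", "kwargs": {"targets": "0 -4 -9 0 0; 0 -3 -9 0 0; 2 0 -5 0 0; 2 0 0 0 0; 1 0 0 0 0"}}

```text
time: 14.7
tool_pos: [0.5254, -0.0355, 0.0612]
tool_rot: [0.054, 0.717, 0.049, -0.693]
force: [0.3, 0.0, -0.5]
finger_gap: 0.0001
```

```bash
python3 st.py
```

```text
t 14.7 safe xy mm -69.25 37.54 z 61.15 F safe 0.27 -0.03 -0.54 yaw 8.38 gap 0.0001 tilt [ 0.0337 -0.004 ]
```

{"fn": "arm_command", "kwargs": {"targets": "2 0 0 0 0; 1.2 0 0 0 0; 1 0 0 0 0; 1 0 0 0 0; 0.7 0 0 0 0"}}

```text
time: 15.2
tool_pos: [0.5254, -0.0355, 0.0556]
tool_rot: [0.054, 0.717, 0.049, -0.693]
force: [-1.4, 1.6, 6.0]
finger_gap: 0.0003
```

```bash
python3 st.py
```

```text
t 15.2 safe xy mm -69.21 37.56 z 55.59 F safe -1.13 1.79 5.97 yaw 8.36 gap 0.0003 tilt [ 0.0335 -0.0036]
```

{"fn": "arm_command", "kwargs": {"targets": "1 0 -4 0 0; 1 0 -4 0 0; 1 0 -4 0 0; 1 0 -2 0 0; 1 0 0 0 0"}}

```text
time: 15.7
tool_pos: [0.5439, -0.0328, 0.0561]
tool_rot: [0.053, 0.72, 0.049, -0.69]
force: [0.4, 2.6, 5.6]
finger_gap: -0.0001
```

```bash
python3 st.py
```

```text
t 15.7 safe xy mm -50.55 37.48 z 56.08 F safe 0.78 2.53 5.64 yaw 8.32 gap -0.0001 tilt [ 0.0421 -0.0022]
```

{"fn": "arm_command", "kwargs": {"targets": "-7 0 0 0 0; -5 0 10 0 0; 0 0 14 0 0; 0 0 13 0 0; 0 0 0 0 0"}}

```text
time: 16.2
tool_pos: [0.501, -0.0391, 0.0648]
tool_rot: [0.054, 0.717, 0.049, -0.693]
force: [-0.5, -0.2, 0.1]
finger_gap: 0.0002
```

```bash
python3 look.py pics/l6.png
```

```text
t 16.2 safe xy mm -93.89 37.65 z 64.8 F safe -0.47 -0.1 0.14 yaw 8.36 gap 0.0002 tilt [ 0.035  -0.0038]
```

View pics/l6.png

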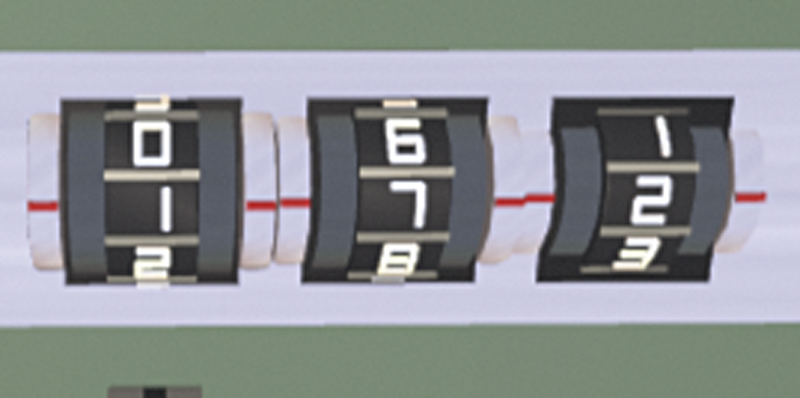

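{"fn": "arm_command", "kwargs": {"targets": "0 0 -9 0 0; 0 0 -9 0 0; 2 0 -4 0 0; 2 0 0 0 0; 1 0 0 0 0"}}

```text
time: 16.75
tool_pos: [0.5273, -0.0357, 0.0608]
tool_rot: [0.054, 0.718, 0.049, -0.692]
force: [0.5, 0.0, 0.3]
finger_gap: 0.0
```

```bash
python3 st.py
```

```text
t 16.75 safe xy mm -67.39 37.08 z 60.77 F safe 0.51 -0.08 0.34 yaw 8.38 gap 0.0 tilt [ 0.0368 -0.0042]
```

{"fn": "arm_command", "kwargs": {"targets": "2 -0.5 1.5 0 0; 1.2 0 0.5 0 0; 1 0 0 0 0; 1 0 0 0 0; 0.7 0 0 0 0"}}

```text
time: 17.25
tool_pos: [0.5256, -0.0353, 0.0556]
tool_rot: [0.054, 0.718, 0.049, -0.692]
force: [-2.7, 0.3, 3.9]
finger_gap: 0.0002
```

```bash
python3 st.py
```

```text
t 17.25 safe xy mm -69.03 37.72 z 55.64 F safe -2.66 0.75 3.88 yaw 8.39 gap 0.0002 tilt [ 0.0368 -0.0038]
```

{"fn": "arm_command", "kwargs": {"targets": "1 0 -4 0 0; 1 0 -4 0 0; 1 0 -4 0 0; 1 0 -2 0 0; 1 0 0 0 0"}}

```text
time: 17.75
tool_pos: [0.5443, -0.0326, 0.0561]
tool_rot: [0.053, 0.721, 0.049, -0.689]
force: [1.6, 2.1, 5.2]
finger_gap: -0.0001
```

```bash
python3 st.py
```

```text
t 17.75 safe xy mm -50.18 37.59 z 56.12 F safe 1.95 1.84 5.19 yaw 8.35 gap -0.0001 tilt [ 0.0458 -0.0027]
```

{"fn": "arm_command", "kwargs": {"targets": "-7 0 0 0 0; -5 0 10 0 0; 0 0 14 0 0; 0 0 13 0 0; 0 0 0 0 0"}}

```text
time: 18.25
tool_pos: [0.5012, -0.0388, 0.0645]
tool_rot: [0.054, 0.718, 0.049, -0.692]
force: [-0.8, -0.4, 0.4]
finger_gap: 0.0004
```

```bash
python3 look.py pics/l7.png
```

```text
t 18.25 safe xy mm -93.63 37.93 z 64.54 F safe -0.88 -0.27 0.42 yaw 8.39 gap 0.0004 tilt [ 0.0383 -0.0039]
```

View pics/l7.png

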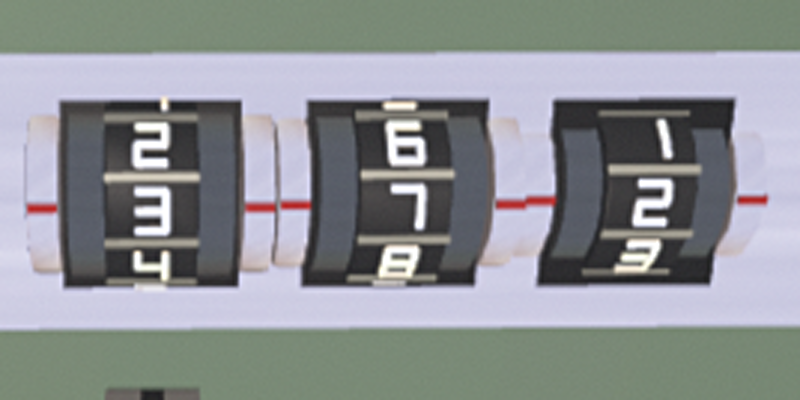

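{"fn": "arm_command", "kwargs": {"targets": "0 0 -9 0 0; 0 0 -9 0 0; 2 0 -5 0 0; 2 0 0 0 0; 1 0 0 0 0"}}

```text
time: 18.8
tool_pos: [0.5286, -0.0352, 0.0606]
tool_rot: [0.054, 0.719, 0.049, -0.691]
force: [-0.9, -0.2, -0.1]
finger_gap: 0.0002
```

{"fn": "arm_command", "kwargs": {"targets": "2 0 0 0 0; 1.2 0 0 0 0; 1 0 0 0 0; 1 0 0 0 0; 0.7 0 0 0 0"}}

```text
time: 19.3
tool_pos: [0.5294, -0.035, 0.0558]
tool_rot: [0.054, 0.719, 0.049, -0.691]
force: [-2.8, 1.3, 3.7]
finger_gap: -0.0
```

```bash
python3 st.py
```

```text
t 19.3 safe xy mm -65.24 37.44 z 55.84 F safe -2.54 1.71 3.71 yaw 8.41 gap -0.0 tilt [ 0.0405 -0.0038]
```

{"fn": "arm_command", "kwargs": {"targets": "1 0 -3 0 0; 1 0 -3 0 0; 1 0 -1 0 0; 1 0 0 0 0; -1 0 0 0 0"}}

```text
time: 19.8
tool_pos: [0.5393, -0.0337, 0.057]
tool_rot: [0.054, 0.721, 0.049, -0.689]
force: [-0.1, -0.6, -0.2]
finger_gap: 0.0001
```

```bash
python3 st.py
```

```text
t 19.8 safe xy mm -55.27 37.32 z 57.03 F safe -0.14 -0.56 -0.22 yaw 8.39 gap 0.0001 tilt [ 0.0462 -0.0033]
```

{"fn": "arm_command", "kwargs": {"targets": "-8 0 0 0 0; -8 10 10 0 0; 0 20 12 0 0; 0 20 8 0 0; 0 8 0 0 0"}}

```text
time: 20.3
tool_pos: [0.5139, -0.0981, 0.0728]
tool_rot: [0.056, 0.72, 0.05, -0.69]
force: [-0.6, -0.2, -0.5]
finger_gap: -0.0
```

{"fn": "arm_command", "kwargs": {"targets": "0 0 0 0 0; 0 0 0 0 0; 0 0 0 0 0; 0 0 0 0 0; 0 0 0 0 0"}}

```text
time: 20.8
tool_pos: [0.5136, -0.098, 0.073]
tool_rot: [0.055, 0.72, 0.05, -0.69]
force: [-0.9, 0.2, 1.3]
finger_gap: 0.0
```

```bash
python3 look.py pics/l8.png; python3 -c "
import numpy as np,cv2; cv2.imwrite('pics/l8f.png',np.load('pics/last.npz')['p'])"
```

```text
t 20.8 safe xy mm -90.24 -22.51 z 73.05 F safe -0.9 0.36 1.29 yaw 8.51 gap 0.0 tilt [ 0.0433 -0.004 ]
```

View pics/l8.png

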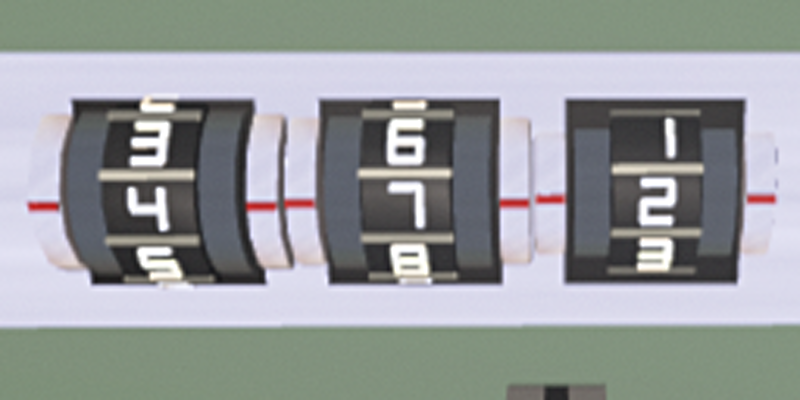

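View pics/l8f.png

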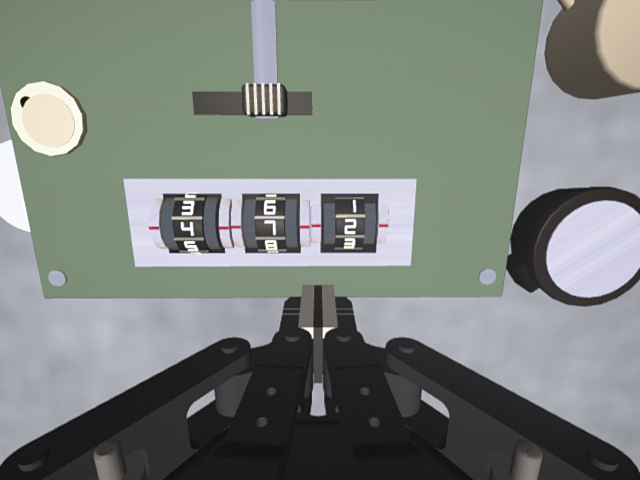

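{"fn": "arm_command", "kwargs": {"targets": "0 1 -20 0 0; 0 2 -20 0 0; 0 2 -18 0 0; 0 0 -15 0 0; 0 0 0 0 0"}}

```text
time: 21.35
tool_pos: [0.5886, -0.0901, 0.0755]
tool_rot: [0.056, 0.72, 0.051, -0.69]
force: [-0.4, -0.6, 0.2]
finger_gap: 0.0
```

```bash
python3 st.py
```

```text
t 21.35 safe xy mm -14.86 -25.83 z 75.5 F safe -0.46 -0.51 0.22 yaw 8.65 gap 0.0 tilt [ 0.0422 -0.0036]
```

{"fn": "arm_command", "kwargs": {"targets": "0 3 -6 0 0; 6 1 0 0 0; 6 0 0 0 0; 5 0 0 0 0; 0 0 0 0 0"}}

```text
time: 21.85
tool_pos: [0.5936, -0.093, 0.056]
tool_rot: [0.055, 0.719, 0.051, -0.691]
force: [-0.3, 0.1, 0.1]
finger_gap: 0.0005
```

```bash
python3 st.py; python3 -c "
from h import *
p,d=imaging.get_image('wrist'); cv2.imwrite('pics/c1.png',p); c=imaging.camera_params('wrist'); np.savez('pics/c1.npz',p=p,d=d,**c)"
```

```text
t 21.85 safe xy mm -10.35 -29.46 z 55.99 F safe -0.25 0.16 0.11 yaw 8.67 gap 0.0005 tilt [ 0.0387 -0.003 ]
```

View pics/c1.png

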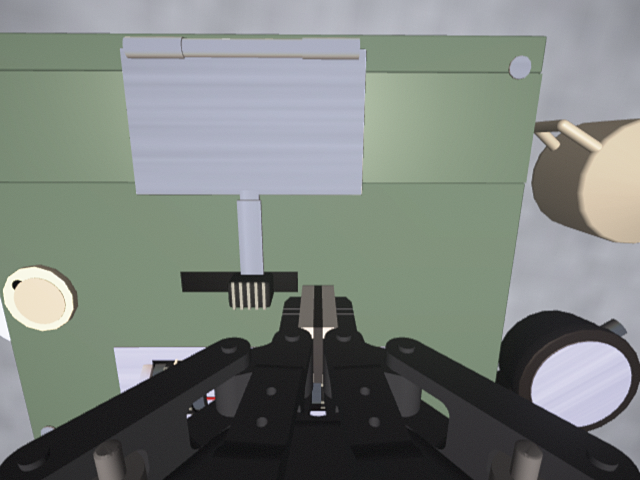

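{"fn": "arm_command", "kwargs": {"targets": "3 0 -2 0 0; 1 0 0 0 0; 0 -3 0 0 0; 0 -2 0 0 0; 0 0 0 0 0"}}

```text
time: 22.4
tool_pos: [0.5954, -0.0876, 0.0526]
tool_rot: [0.055, 0.719, 0.051, -0.691]
force: [-0.1, 0.3, -0.2]
finger_gap: -0.0002
```

```bash
python3 st.py
```

```text
t 22.4 safe xy mm -7.79 -24.32 z 52.57 F safe -0.02 0.26 -0.16 yaw 8.65 gap -0.0002 tilt [ 0.04   -0.0033]
```

{"fn": "arm_command", "kwargs": {"targets": "0 -2 0 0 0; 0 -2 0 0 0; 0 -1.5 0 0 0; 0 -1 0 0 0; 0 0 0 0 0"}}

```text
time: 22.9
tool_pos: [0.5947, -0.0817, 0.053]
tool_rot: [0.057, 0.719, 0.05, -0.691]
force: [-0.1, -0.2, -1.2]
finger_gap: -0.0001
```

```bash
python3 st.py
```

```text
t 22.9 safe xy mm -7.57 -18.38 z 53.04 F safe -0.09 -0.22 -1.19 yaw 8.69 gap -0.0001 tilt [ 0.0413 -0.0059]
```

{"fn": "arm_command", "kwargs": {"targets": "0 -1.5 0 0 0; 0 -1.5 0 0 0; 0 -1.5 0 0 0; 0 -1 0 0 0; 0 -1 0 0 0"}}

```text
time: 23.4
tool_pos: [0.5939, -0.0756, 0.0531]
tool_rot: [0.057, 0.719, 0.05, -0.69]
force: [1.7, -3.5, 0.3]
finger_gap: -0.0002
```

```bash
python3 st.py
```

```text
t 23.4 safe xy mm -7.51 -12.24 z 53.08 F safe 1.15 -3.76 0.34 yaw 8.68 gap -0.0002 tilt [ 0.0418 -0.0071]
```

{"fn": "arm_command", "kwargs": {"targets": "0 -1.2 0 0 0; 0 -1.2 0 0 0; 0 -1.2 0 0 0; 0 -0.5 0 0 0; 0 -0.2 0 0 0"}}

```text
time: 23.9
tool_pos: [0.5932, -0.071, 0.053]
tool_rot: [0.057, 0.719, 0.05, -0.69]
force: [0.7, -2.6, -0.4]
finger_gap: -0.0001
```

```bash
python3 st.py;  python3 -c "
from h import *
p,d=imaging.get_image('wrist'); cv2.imwrite('pics/c2.png',p[150:400,120:520]); "
```

```text
t 23.9 safe xy mm -7.51 -7.63 z 53.04 F safe 0.31 -2.64 -0.44 yaw 8.7 gap -0.0001 tilt [ 0.0418 -0.0076]
```

View pics/c2.png

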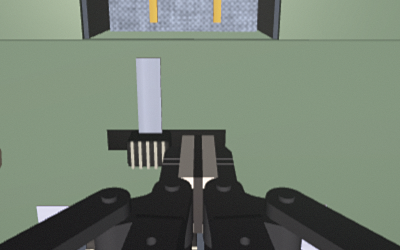

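{"fn": "arm_command", "kwargs": {"targets": "0 5 0 0 0; 0 6 1 0 0; -4 5 2 0 0; -12 0 3 0 0; -12 0 4 0 0"}}

```text
time: 24.45
tool_pos: [0.583, -0.0882, 0.0807]
tool_rot: [0.056, 0.718, 0.051, -0.692]
force: [-0.6, 0.1, 0.1]
finger_gap: -0.0001
```

{"fn": "arm_command", "kwargs": {"targets": "-10 0 20 0 0; 0 0 25 0 0; 0 0 25 0 0; 0 0 15 0 0; 0 0 0 0 0"}}

```text
time: 24.95
tool_pos: [0.4979, -0.1012, 0.0964]
tool_rot: [0.056, 0.722, 0.05, -0.688]
force: [-0.9, -0.3, 0.0]
finger_gap: -0.0004
```

{"fn": "arm_command", "kwargs": {"targets": "0 0 0 0 0; 0 0 0 0 0; 0 0 0 0 0; 0 0 0 0 0; 0 0 0 0 0"}}

```text
time: 25.45
tool_pos: [0.5008, -0.1009, 0.099]
tool_rot: [0.057, 0.723, 0.05, -0.686]
force: [-0.3, -1.0, 0.3]
finger_gap: -0.0002
```

```bash
python3 look.py pics/e1.png; python3 -c "
from h import *
cv2.imwrite('pics/e1f.png',np.load('pics/last.npz')['p'])
p,d=imaging.get_image('side'); cv2.imwrite('pics/e1s.png',p)"
```

```text
t 25.45 safe xy mm -103.3 -23.46 z 99.03 F safe -0.44 -0.95 0.33 yaw 8.72 gap -0.0002 tilt [ 0.0525 -0.0051]
```

View pics/e1.png

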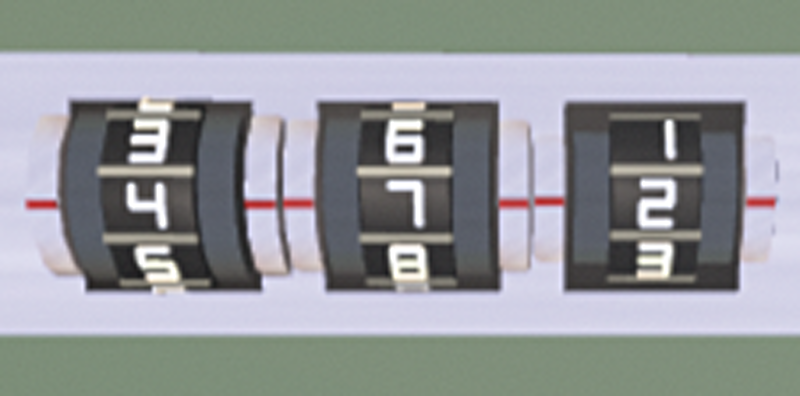

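View pics/e1f.png

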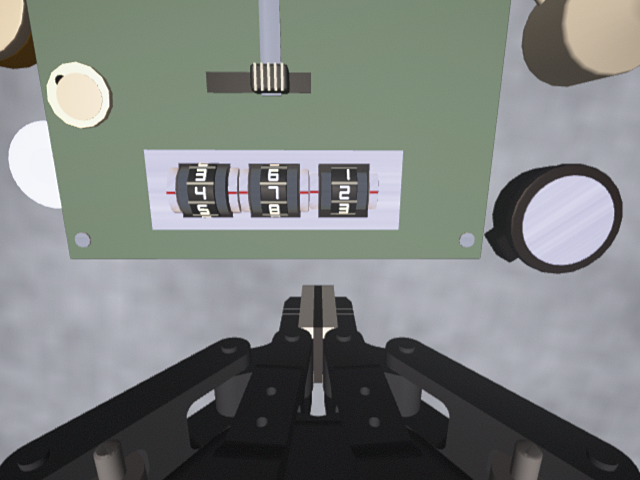

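View pics/e1s.png

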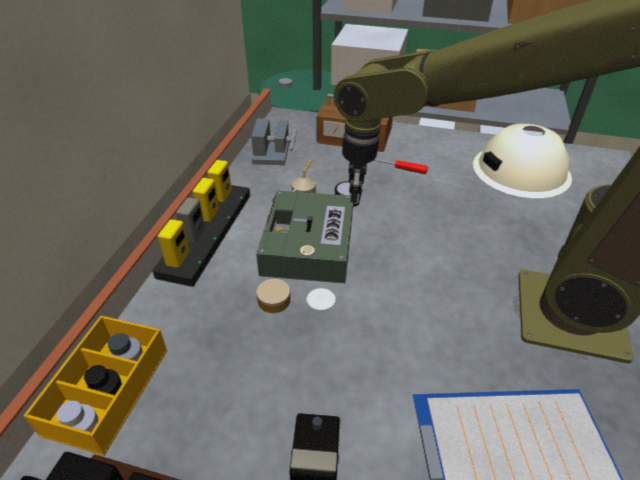

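```bash
python3 -c "
from h import *
p,d=imaging.get_image('scene'); cv2.imwrite('pics/e2.png',cv2.resize(p[150:330,170:410],(800,600),interpolation=cv2.INTER_CUBIC))
print(readout.get_obs()['force'])"
```

```text
[ 0.48066418 -0.69371692 -0.12050844]
```

View pics/e2.png

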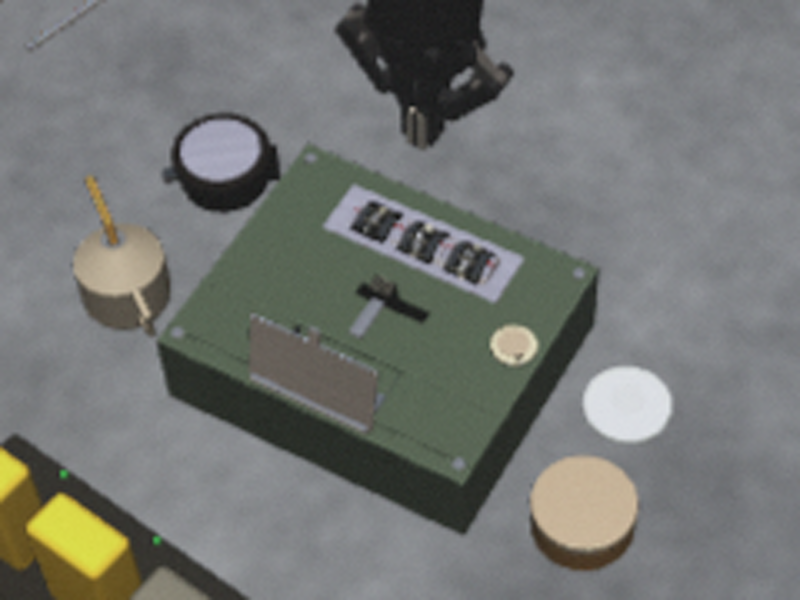

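The scene view shows the flap standing up around (315,370), the catch back at rest around (380,290), and the bystanders in place. The arm is clear of everything.

```bash
python3 -c "
from plant import ctrl
print(ctrl.job_done())"
```

```text
the job is handed in; nothing more can be done
None
```

The key safe is open: I rolled the thumbwheels from 9‑4‑5 to 4‑7‑2, then slid the catch to the left until the flap sprang up. I handed the job in at about 25.5 s of the 72 s allowed.

**Last checks:**
- **Code:** the wrist picture shows 4, 7, 2 at the red marks.
- **Flap and catch:** the scene picture shows the flap standing open and the catch back at rest.
- **Surroundings:** the bystanders in that picture (oiler, lamp head, tally, lens and tin) look undisturbed by eye; I did not measure their positions. I also did not check the battery and screwdriver closely.
- **Arm:** it is clear of the safe, and the force reading is within noise.
- **Force:** the highest readings, taken at the end of each move, were about 6 N on the wheels and 4 N on the catch.

**What disagreed:**
- **Fingertip height:** the real fingertips sat about 30 mm behind the reported tool point, in both the camera and touch measurements. I found the wheel heights by touch instead.
- **Tool tilt:** the tool crept to about 3° of tilt from the repeated pressing. That did no harm.
- **Wheel 3:** one stroke moved it a digit less than planned (to 3 instead of 2 or 4), so I added a stroke to bring it to 2.

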